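# Stack the sintering trays for the furnace

## Task

Make up the sintering load on the round base plate: the deepest tray (with the bridge) at the bottom, the middle one (with the crowns) on it, the shallow one (with the veneers) on that, and the lid on top last, each fully seated in the one below. It is brittle ceramic full of fragile work: keep the trays level, set every piece down gently, and leave the other things on the bench where they are.

Things in the scene. Friction and masses are not known exactly. Their poses are not given: they have to be found in the camera images.
- base_plate: target: round pale ceramic plate, 100 mm diameter, 12 mm high, fixed on the bench. In the middle of its top is a round recess, 51 mm diameter and 4 mm deep; a tray's foot drops into it until the tray's shoulder rests on the plate's top. Origin: centre of the underside, z up; the top is at z = 12 mm
- tray_deep: deepest of three round off-white ceramic trays, 60 mm outer diameter, 31 mm high overall, with a horseshoe of eight white teeth (the bridge) standing in it. Underneath a chamfered foot, 44 mm diameter, 3 mm high; above it a straight outer wall from z = 3 mm to the rim, 4.5 mm thick; bore 51 mm, inner floor at z = 7 mm. Origin: centre of the foot's underside, z up. About 0.13 kg
- tray_middle: middle tray, 60 mm outer diameter, 24 mm high overall, with four single white crowns in it; foot, wall, bore and floor as the deep tray's. A foot drops 3 mm into the bore of the tray below (3.5 mm play all round) and the shoulder rests on that rim; the tooth work lies well below it. Origin: centre of the foot's underside, z up. About 0.10 kg
- tray_shallow: shallow tray, 60 mm outer diameter, 17 mm high overall, with six small flat veneers in it; foot, wall, bore and floor as the deep tray's. Origin: centre of the foot's underside, z up. About 0.085 kg
- tray_lid: lid: same off-white ceramic, a closed disc 60 mm in diameter and 6 mm thick (z = 3 to 9 mm) over the same 44 mm foot, with an upright round grip in the middle of its top, 22 mm in diameter and 14 mm high (z = 9 to 23 mm). Origin: centre of the foot's underside, z up. About 0.10 kg
- articulator: bystander: dark green dental articulator with two white discs, upper arm swung open, about 115 x 115 mm and 190 mm high, origin under its middle
- tea_bottle: bystander: tea bottle with yellow label and white cap, 66 mm diameter, 205 mm high, origin at the centre of its underside
- plaster_cast: bystander: cream plaster cast of a lower jaw with pink gum and teeth, about 65 x 60 mm, 29 mm high, origin under its middle

How it is judged:
By the outcome, as a careful person would: the job done as asked, in the order asked, and still so for the second after the job is handed in, with the robot touching nothing.
It also fails if it takes over 96 s, if anything falls off the work surface, if the arm or the gripper's body presses on something with over 40 N, if the wrist force passes 120 N, or if a joint passes its speed limit or range.

## Robot

A 6-joint arm with a two-finger parallel gripper is mounted at the origin on the work surface. World frame = base frame: x ahead of the robot, y to its left, z up, the work surface at z = 0. Lengths are in m, angles in rad, forces in N, time in s.
With the tool pointing down it reaches from about 0.275 to 0.875 m from the base axis. Payload 12.5 kg.
Tool frame: the origin (TCP) lies on the centre line of the jaws, within the pads' length; the fingertips stand 22 mm ahead of it and the grasp point (between the pads) lies 3 mm ahead of it; z points along the fingers, y is the line along which they close (so a half turn about z gives the same grasp; the last joint's range is limited). The gripper opens to 85 mm and grips with 20 to 120 N. Pads are 22 mm wide; open, the fingers measure 114 mm over their backs; the gripper's body (76 mm by 85 mm) begins 54 mm behind the grasp point. The pads swing forward as they close: fully open they stand 13 mm farther back than shut.
Start: joints at [1.086, 0.351, 1.652, -0, 1.139, -0.085], TCP at [0.214, 0.507, 0.253] pointing down, gripper open.
Joint ranges: [-2.75, 2.75], [-0.79, 2.1], [0.01, 2.65], [-1.57, 4.71], [0.07, 3.14], [-2.87, 2.87]. Speed limits (rad/s): [2.22, 2.22, 2.79, 3.14, 3.14, 3.14].

## Interface

Orientations are given as a unit quaternion [w, x, y, z].
In Python, from rig import bot gives the robot as it stands. The module is installed in compiled form; this text tells all that it offers.
- The arm moves only by the shell command python3 -m handwheel 'ROWS'. ROWS is a JSON object of lists of equal length, an entry for each row: "xyz": the shift along the tool's x, y, z in m, a list of three; "rot": the turn, a rotation vector about the tool's x, y, z in rad, a list of three; "fingers": the finger opening in m, from 0 to 0.0854. In form: {"xyz": [[tx, ty, tz], ...], "rot": [[rx, ry, rz], ...], "fingers": [fingers, ...]}. A call has 1 to 20 rows; each row is the pose to reach, as a shift and turn from the pose commanded when the call began, along the tool's axes at that moment; what a row does not reach only later rows make up. A row lasts 1/10 s, in which the tool goes at most 50 mm and 8.59 degrees, less where a joint would pass 70% of its speed; a pose out of reach is approached as far as the arm can. A call with a gripper value outside its range is refused whole. The fingers move at their own pace and stop on an object; the grip force is fixed at half the most. Time passes only in rows, so rows that repeat a pose let the fingers close. It gives the time, the measured TCP pose, the force, the opening and the grip force at its end, in the units of the state.
- bot.get_state(): the state, without advancing time (a new reading comes with each control period).
- bot.get_image(name): name is "side" or "top" or "wrist"; returns the picture (400x640x3 uint8, blue, green, red); there is no depth.
- bot.camera_model(name): a dict with "fx", "fy", "cx", "cy" (pixels), "position" and "rotation" of the camera in the world. Camera axes: x right, y up, looking along -z (the intrinsics and any distortion apply to the point x, -y, -z); pixel columns grow to the right and rows downward; lengths in m; the calibration is good to about 2 mm. A picture is of the moment at which its call begins: read the wrist's pose just before it. camera_model takes no time and is no camera call; for the wrist camera it gives the pose at the moment of the call.
- bot.job_done(): hands the job in; it is judged then, once.
The state is a dict: "t": time; "q": joint angles; "qd": joint speeds; "effort": joint torques, N m; "tcp_pos": TCP position; "ee_rot": TCP orientation; "wrist_force": force on the tool from outside, world axes, zero at the start; "ft_torque": the same for the moment, N m; "width": finger opening in m; "grasp_force": force on a finger pad.
Only numpy, scipy, OpenCV 4.12 (cv2) and the standard library are available. Lean on these libraries where they do the work, as an engineer would, in place of code of your own. Each camera call takes 0.05 s, during which the arm holds its last target. There are 200 camera calls.

## Working session

There is one attempt and no reset: what is moved stays moved. The work goes in short steps, Python scripts to look and compute and a shell command to move; the robot and the scene stay as the last step left them, time stands still between calls to the robot, and variables do not carry over. Pictures are saved under pics/ and viewed, at most 16 in all, crops included, and the job is handed in when it is done.

```bash
mkdir -p pics; python3 - <<'E'
from rig import bot
import cv2
print(bot.get_state())
for n in("top","side"):
    print(n,bot.camera_model(n)); cv2.imwrite(f"pics/{n}0.png",bot.get_image(n))
E
```

```text
{'t': 0.0, 'q': array([ 1.08637581e+00,  3.51252865e-01,  1.65242336e+00, -7.16904324e-06,
        1.13907748e+00, -8.45814455e-02]), 'qd': array([0.00042554, 0.00077614, 0.00076587, 0.00150158, 0.00087655,
       0.00216488]), 'effort': array([ 3.15529913e-03, -5.06115675e+01, -2.91406775e+01,  2.70386585e-05,
        4.62325697e-03, -1.76252154e-06]), 'tcp_pos': array([0.21392707, 0.50636528, 0.25274957]), 'ee_rot': array([-1.59816317e-04,  1.98588965e-01,  9.80082693e-01, -5.58100255e-04]), 'wrist_force': array([-0.29051475,  0.53142441,  0.20014146]), 'ft_torque': array([ 0.01765415,  0.05839708, -0.02051776]), 'grasp_force': 0.0, 'width': 0.08545222388259337}
top {'fx': 371.06439703378646, 'fy': 371.06439703378646, 'cx': 311.8476718278487, 'cy': 198.64859478355567, 'position': array([0.51029931, 0.03739943, 0.94816899]), 'rotation': array([ 0.71200142,  0.01536768, -0.01915684, -0.7017484 ])}
side {'fx': 382.7183149445635, 'fy': 382.7183149445635, 'cx': 312.61014647949867, 'cy': 204.22691085887894, 'position': array([ 0.24270116, -0.51447411,  0.80857797]), 'rotation': array([ 0.90799066,  0.32011003, -0.09602781, -0.2527077 ])}
```

View pics/top0.png

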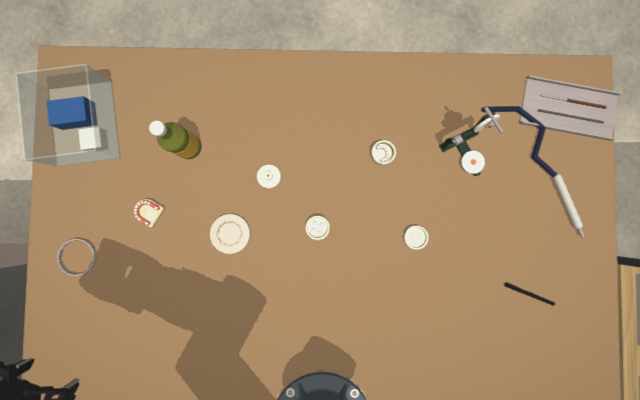

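View pics/side0.png

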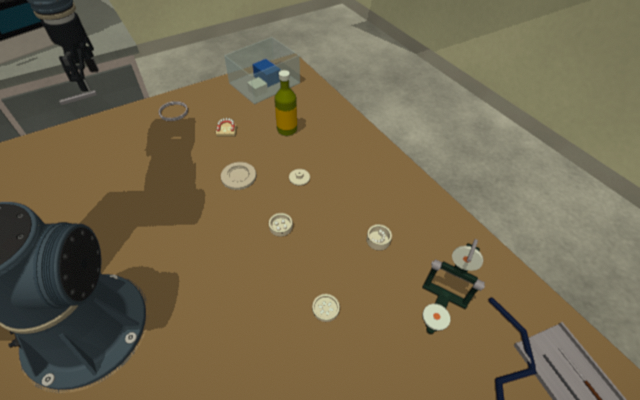

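```bash
cat > h.py <<'E'
import numpy as np, cv2
from rig import bot
from scipy.spatial.transform import Rotation as R
def rot(q): return R.from_quat([q[1],q[2],q[3],q[0]])
def ray(m,u,v,z):
    d=rot(m["rotation"]).apply([(u-m["cx"])/m["fx"],-(v-m["cy"])/m["fy"],-1]); p=np.array(m["position"])
    return p+d*(z-p[2])/d[2]
def blobs(im,amin=150,vmin=150,smax=75):
    hsv=cv2.cvtColor(im,cv2.COLOR_BGR2HSV)
    k=((hsv[...,2]>vmin)&(hsv[...,1]<smax)).astype(np.uint8)
    c,_=cv2.findContours(cv2.morphologyEx(k,cv2.MORPH_CLOSE,np.ones((3,3))),cv2.RETR_EXTERNAL,cv2.CHAIN_APPROX_NONE)
    return [(cv2.fitEllipse(cv2.convexHull(a)),cv2.contourArea(a)) for a in c if cv2.contourArea(a)>amin]
def to_tool(dxyz):
    "world shift -> tool shift, at measured orientation"
    return rot(bot.get_state()["ee_rot"]).inv().apply(dxyz)
E
python3 - <<'E'
from h import *
for n in("top","side"):
    im=cv2.imread(f"pics/{n}0.png"); m=bot.camera_model(n)
    for e,a in blobs(im):
        if 60<e[0][1]<330 and 150<e[0][0]<450: print(n,np.round(e[0]),np.round(e[1]),a,*[np.round(ray(m,*e[0],z)[:2],3) for z in(.006,.012,.02)])
    print(m.keys())
a=cv2.resize(cv2.imread("pics/top0.png")[120:270,200:460],None,fx=3,fy=3,interpolation=2)
cv2.imwrite("pics/c0.png",a)
m=bot.camera_model("wrist");print(m, bot.get_state()["tcp_pos"]);print(rot(bot.get_state()["ee_rot"]).as_matrix().round(3),rot(m["rotation"]).as_matrix().round(3))
E
```

```text
top [416. 237.] [24. 25.] 442.5 [ 0.463 -0.232] [ 0.463 -0.23 ] [ 0.463 -0.228]
top [317. 227.] [24. 25.] 442.0 [0.484 0.018] [0.484 0.018] [0.484 0.019]
top [230. 233.] [40. 40.] 1212.0 [0.465 0.239] [0.466 0.238] [0.466 0.236]
top [268. 176.] [24. 24.] 425.0 [0.613 0.144] [0.612 0.144] [0.611 0.143]
top [383. 152.] [25. 25.] 449.0 [ 0.679 -0.149] [ 0.678 -0.147] [ 0.676 -0.146]
top [156. 128.] [15. 16.] 178.0 [0.732 0.433] [0.731 0.431] [0.729 0.427]
top [301.  81.] [257. 825.] 46251.5 [0.859 0.064] [0.857 0.064] [0.854 0.064]
dict_keys(['fx', 'fy', 'cx', 'cy', 'position', 'rotation'])
side [436. 316.] [24. 29.] 515.0 [ 0.659 -0.373] [ 0.656 -0.374] [ 0.651 -0.375]
side [326. 307.] [26. 27.] 516.0 [ 0.463 -0.228] [ 0.461 -0.23 ] [ 0.459 -0.233]
side [379. 234.] [20. 24.] 355.5 [ 0.684 -0.135] [ 0.681 -0.138] [ 0.677 -0.141]
side [280. 222.] [19. 23.] 331.5 [0.486 0.028] [0.484 0.024] [0.481 0.018]
side [299. 176.] [16. 20.] 237.0 [0.61  0.144] [0.607 0.139] [0.603 0.132]
side [238. 174.] [25. 35.] 645.0 [0.462 0.24 ] [0.461 0.235] [0.459 0.227]
side [402. 124.] [33. 69.] 956.5 [1.016 0.175] [1.01 0.17] [1.002 0.163]
dict_keys(['fx', 'fy', 'cx', 'cy', 'position', 'rotation'])
{'fx': 338.8994851491322, 'fy': 338.8994851491322, 'cx': 312.8268350917722, 'cy': 199.27086446058016, 'position': array([0.15161294, 0.5326619 , 0.37397497]), 'rotation': array([ 0.82575214, -0.11208195, -0.07300459,  0.54794285])} [0.21394882 0.50640094 0.25281894]
[[-0.921  0.389 -0.   ]
 [ 0.389  0.921 -0.001]
 [ 0.    -0.001 -1.   ]] [[ 0.389 -0.889 -0.243]
 [ 0.921  0.374  0.105]
 [-0.002 -0.265  0.964]]
```

View pics/c0.png

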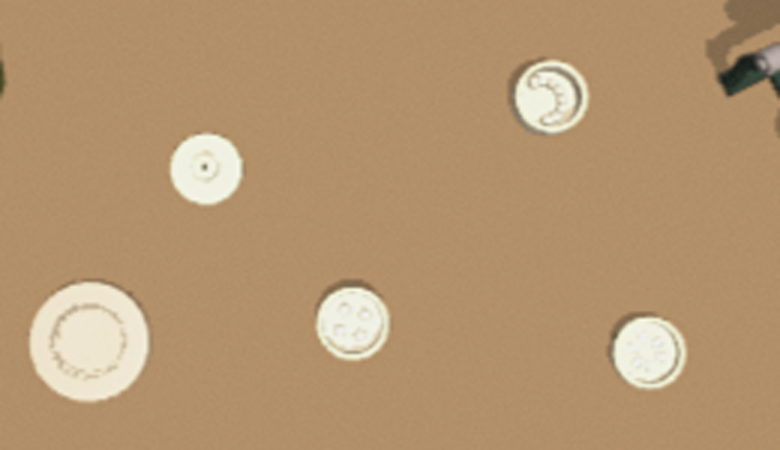

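```bash
python3 -m handwheel '{"xyz":[[-0.04,-0.02,0],[-0.08,-0.04,0],[-0.12,-0.06,0],[-0.16,-0.075,0],[-0.2,-0.09,0],[-0.24,-0.11,0],[-0.28,-0.13,0],[-0.32,-0.145,0],[-0.336,-0.151,0],[-0.336,-0.151,0],[-0.336,-0.151,0],[-0.336,-0.151,0]],"rot":[[0,0,-0.1],[0,0,-0.2],[0,0,-0.3],[0,0,-0.4],[0,0,-0.4],[0,0,-0.4],[0,0,-0.4],[0,0,-0.4],[0,0,-0.4],[0,0,-0.4],[0,0,-0.4],[0,0,-0.4]],"fingers":[0.085,0.085,0.085,0.085,0.085,0.085,0.085,0.085,0.085,0.085,0.085,0.085]}'
cat >> h.py <<'E'
def look(name,z,near):
    "wrist picture: ellipse centres cast on height z, keeping blobs close to xy near"
    m=bot.camera_model("wrist"); s=bot.get_state(); im=bot.get_image("wrist"); cv2.imwrite(f"pics/{name}.png",im)
    print("tcp",s["tcp_pos"].round(4),"rot",rot(s["ee_rot"]).as_matrix().round(3).tolist(),"t",round(s["t"],2))
    for e,a in blobs(im,800):
        p=ray(m,*e[0],z)[:2]
        if np.hypot(*(p-near))<.06:
            pts=cv2.ellipse2Poly(tuple(int(x) for x in e[0]),(int(e[1][0]/2),int(e[1][1]/2)),int(e[2]),0,360,10)
            w=np.array([ray(m,*q,z)[:2] for q in pts])
            print("px",np.round(e[0],1),np.round(e[1],1),"xy",p.round(4),"bbox mid",((w.max(0)+w.min(0))/2).round(4),"size",np.ptp(w,axis=0).round(4))
E
python3 -c "
from h import *
look('w_plate',.012,[.465,.237])"
```

```text
t: 1.3
tcp_pos: [0.464, 0.2374, 0.2532]
ee_rot: [-0.0, -0.001, 1.0, -0.0]
wrist_force: [0.3, -0.9, 0.5]
width: 0.0852
grasp_force: 0.0
tcp [0.464  0.2374 0.2532] rot [[-1.0, -0.001, -0.001], [-0.001, 1.0, -0.0], [0.001, -0.0, -1.0]] t 1.3
px [313.8 168.7] [89.  90.6] xy [0.4614 0.2381] bbox mid [0.4623 0.2373] size [0.0963 0.0973]
```

View pics/w_plate.png

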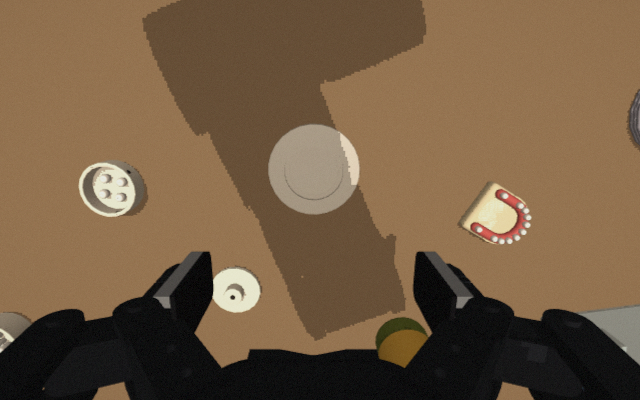

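```bash
python3 -m handwheel '{"xyz":[[-0.02,-0.035,0],[-0.04,-0.07,0],[-0.06,-0.105,0],[-0.08,-0.14,0],[-0.1,-0.175,0],[-0.12,-0.21,0],[-0.14,-0.245,0],[-0.16,-0.28,0],[-0.18,-0.315,0],[-0.2,-0.35,0],[-0.213,-0.381,0],[-0.213,-0.381,0],[-0.213,-0.381,0],[-0.213,-0.381,0]],"rot":[[0,0,0],[0,0,0],[0,0,0],[0,0,0],[0,0,0],[0,0,0],[0,0,0],[0,0,0],[0,0,0],[0,0,0],[0,0,0],[0,0,0],[0,0,0],[0,0,0]],"fingers":[0.085,0.085,0.085,0.085,0.085,0.085,0.085,0.085,0.085,0.085,0.085,0.085,0.085,0.085]}'
python3 -c "
from h import *
look('w_deep',.031,[.677,-.144]);print(bot.get_state()['q'].round(3))"
```

```text
t: 2.75
tcp_pos: [0.6776, -0.1427, 0.2533]
ee_rot: [-0.0, -0.001, 1.0, 0.0]
wrist_force: [0.7, -0.7, 0.1]
width: 0.0849
grasp_force: 0.0
tcp [ 0.6776 -0.1427  0.2533] rot [[-1.0, -0.002, -0.0], [-0.002, 1.0, 0.0], [0.0, 0.0, -1.0]] t 2.75
px [310.9 168.8] [57.7 58.5] xy [ 0.6718 -0.1449] bbox mid [ 0.6717 -0.1458] size [0.0602 0.0575]
[-0.275  0.616  1.235  0.     1.291 -1.847]
```

View pics/w_deep.png

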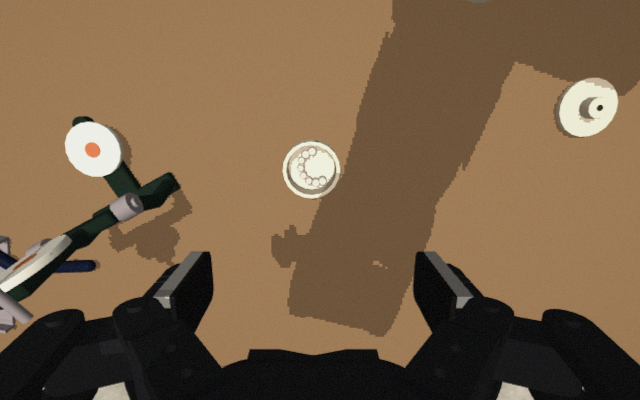

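```bash
python3 -m handwheel '{"xyz":[[0.001,-0.001,0.03],[0.003,-0.0025,0.07],[0.003,-0.0025,0.11],[0.003,-0.0025,0.15],[0.003,-0.0025,0.18],[0.003,-0.0025,0.2],[0.003,-0.0025,0.215],[0.003,-0.0025,0.225],[0.003,-0.0025,0.225],[0.003,-0.0025,0.225],[0.003,-0.0025,0.225],[0.003,-0.0025,0.225],[0.003,-0.0025,0.225],[0.003,-0.0025,0.225],[0.003,-0.0025,0.225],[0.003,-0.0025,0.225]],"rot":[[0,0,0],[0,0,0],[0,0,0],[0,0,0],[0,0,0],[0,0,0],[0,0,0],[0,0,0],[0,0,0],[0,0,0],[0,0,0],[0,0,0],[0,0,0],[0,0,0],[0,0,0],[0,0,0]],"fingers":[0.085,0.085,0.085,0.085,0.085,0.085,0.085,0.085,0.085,0.08,0.075,0.07,0.065,0.06,0.057,0.055]}'
python3 -c "
from h import *
look('w_grasp',.031,[.674,-.144]);s=bot.get_state();print(s['width'],s['grasp_force'],s['wrist_force'])"
```

```text
t: 4.4
tcp_pos: [0.6752, -0.1467, 0.0296]
ee_rot: [0.0, -0.0, 1.0, -0.0]
wrist_force: [-4.1, 0.7, 9.0]
width: 0.0587
grasp_force: 62.7
tcp [ 0.6752 -0.1467  0.0296] rot [[-1.0, -0.0, 0.001], [-0.0, 1.0, -0.0], [-0.001, -0.0, -1.0]] t 4.4
px [312.1 271.5] [147.3 151.3] xy [ 0.6695 -0.1471] bbox mid [ 0.6714 -0.147 ] size [0.0637 0.0576]
0.05874934299978588 62.74033114314079 [-3.38301872  1.35342014  9.11863506]
```

View pics/w_grasp.png

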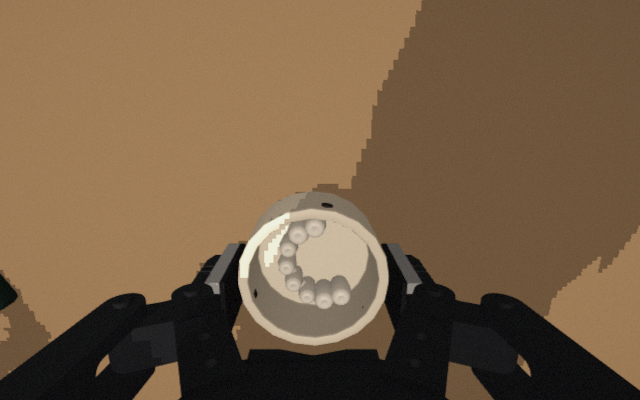

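```bash
python3 -m handwheel '{"xyz":[[0,0,-0.005],[0,0,-0.015],[0,0,-0.03],[0,0,-0.05],[0,0,-0.07],[0,0,-0.09],[0.004,0.006,-0.105],[0.012,0.02,-0.115],[0.025,0.045,-0.12],[0.042,0.075,-0.12],[0.06,0.11,-0.12],[0.08,0.145,-0.12],[0.1,0.18,-0.12],[0.12,0.215,-0.12],[0.14,0.25,-0.12],[0.16,0.285,-0.12],[0.177,0.32,-0.12],[0.191,0.35,-0.12],[0.202,0.372,-0.12],[0.208,0.384,-0.12]],"rot":[[0,0,0],[0,0,0],[0,0,0],[0,0,0],[0,0,0],[0,0,0],[0,0,0],[0,0,0],[0,0,0],[0,0,0],[0,0,0],[0,0,0],[0,0,0],[0,0,0],[0,0,0],[0,0,0],[0,0,0],[0,0,0],[0,0,0],[0,0,0]],"fingers":[0.055,0.055,0.055,0.055,0.055,0.055,0.055,0.055,0.055,0.055,0.055,0.055,0.055,0.055,0.055,0.055,0.055,0.055,0.055,0.055]}'
python3 -m handwheel '{"xyz":[[0,0,0],[0,0,0],[0,0,0]],"rot":[[0,0,0],[0,0,0],[0,0,0]],"fingers":[0.055,0.055,0.055]}'
python3 -c "
from h import *
s=bot.get_state();print(s['tcp_pos'].round(4))
look('w_car',s['tcp_pos'][2]+.0015,s['tcp_pos'][:2])"
```

```text
t: 6.45
tcp_pos: [0.4647, 0.239, 0.1484]
ee_rot: [-0.0, -0.001, 1.0, -0.0]
wrist_force: [0.3, 1.4, -1.2]
width: 0.0587
grasp_force: 64.5
t: 6.75
tcp_pos: [0.4671, 0.2364, 0.1483]
ee_rot: [0.0, 0.0, 1.0, -0.0]
wrist_force: [-0.2, -0.3, -0.7]
width: 0.059
grasp_force: 64.5
[0.4671 0.2364 0.1483]
tcp [0.4671 0.2364 0.1483] rot [[-1.0, 0.001, 0.0], [0.001, 1.0, -0.0], [-0.0, -0.0, -1.0]] t 6.75
px [312.7 276.6] [136.4 150.3] xy [0.4636 0.2363] bbox mid [0.4651 0.236 ] size [0.0589 0.0586]
px [315.3 187.4] [120.8 126. ] xy [0.4278 0.2373] bbox mid [0.4287 0.2372] size [0.0448 0.0459]
```

View pics/w_car.png

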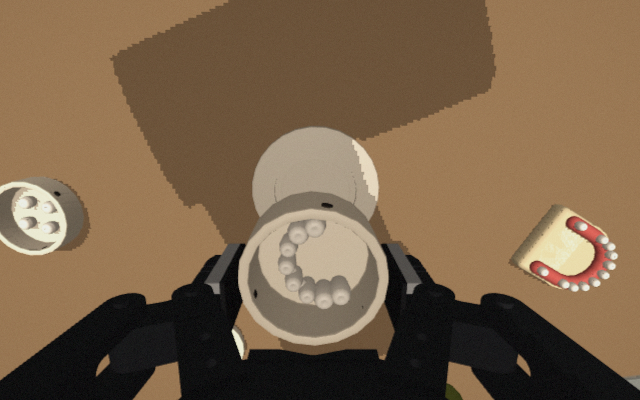

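```bash
python3 -m handwheel '{"xyz":[[0.002,0.001,0.01],[0.002,0.001,0.025],[0.002,0.001,0.045],[0.002,0.001,0.065],[0.002,0.001,0.08],[0.002,0.001,0.09],[0.002,0.001,0.096],[0.002,0.001,0.1],[0.002,0.001,0.102],[0.002,0.001,0.102],[0.002,0.001,0.102]],"rot":[[0,0,0],[0,0,0],[0,0,0],[0,0,0],[0,0,0],[0,0,0],[0,0,0],[0,0,0],[0,0,0],[0,0,0],[0,0,0]],"fingers":[0.055,0.055,0.055,0.055,0.055,0.055,0.055,0.055,0.055,0.055,0.055]}'
python3 -m handwheel '{"xyz":[[0,0,0.001],[0,0,0.002],[0,0,0.003],[0,0,0.004],[0,0,0.005],[0,0,0.005]],"rot":[[0,0,0],[0,0,0],[0,0,0],[0,0,0],[0,0,0],[0,0,0]],"fingers":[0.055,0.055,0.055,0.055,0.055,0.055]}'
```

```text
t: 7.9
tcp_pos: [0.465, 0.2384, 0.0467]
ee_rot: [0.0, -0.0, 1.0, 0.0]
wrist_force: [0.7, -0.4, -1.7]
width: 0.0586
grasp_force: 64.5
t: 8.5
tcp_pos: [0.4647, 0.2382, 0.0411]
ee_rot: [-0.0, -0.0, 1.0, -0.0]
wrist_force: [-0.2, 1.2, -1.8]
width: 0.0589
grasp_force: 64.5
```

```bash
python3 -m handwheel '{"xyz":[[0,0,0.0005],[0,0,0.001],[0,0,0.0015],[0,0,0.0015]],"rot":[[0,0,0],[0,0,0],[0,0,0],[0,0,0]],"fingers":[0.055,0.055,0.055,0.055]}'
python3 -m handwheel '{"xyz":[[0,0,0.0005],[0,0,0.001],[0,0,0.001]],"rot":[[0,0,0],[0,0,0],[0,0,0]],"fingers":[0.055,0.055,0.055]}'
```

```text
t: 8.9
tcp_pos: [0.4647, 0.2382, 0.0397]
ee_rot: [-0.0, -0.0, 1.0, -0.0]
wrist_force: [-0.1, -0.5, -1.0]
width: 0.0587
grasp_force: 64.5
t: 9.2
tcp_pos: [0.4647, 0.2382, 0.0387]
ee_rot: [-0.0, -0.0, 1.0, -0.0]
wrist_force: [0.6, -0.3, -1.5]
width: 0.0588
grasp_force: 64.5
```

```bash
python3 -m handwheel '{"xyz":[[0,0,0.0005],[0,0,0.001],[0,0,0.001]],"rot":[[0,0,0],[0,0,0],[0,0,0]],"fingers":[0.055,0.055,0.055]}'
python3 -m handwheel '{"xyz":[[0,0,0.0005],[0,0,0.0005],[0,0,0.0005]],"rot":[[0,0,0],[0,0,0],[0,0,0]],"fingers":[0.055,0.055,0.055]}'
python3 -c "
from h import *
s=bot.get_state();print(s['tcp_pos'].round(4))
look('w_set',s['tcp_pos'][2]+.0015,s['tcp_pos'][:2])"
```

```text
t: 9.5
tcp_pos: [0.4648, 0.2383, 0.0385]
ee_rot: [0.0, -0.0, 1.0, 0.0]
wrist_force: [-3.9, -1.1, 10.2]
width: 0.0589
grasp_force: 65.7
t: 9.8
tcp_pos: [0.4648, 0.2383, 0.0385]
ee_rot: [0.0, -0.0, 1.0, 0.0]
wrist_force: [-5.3, -3.0, 17.6]
width: 0.0586
grasp_force: 66.4
[0.4648 0.2383 0.0385]
tcp [0.4648 0.2383 0.0385] rot [[-1.0, -0.0, 0.0], [-0.0, 1.0, 0.0], [-0.0, 0.0, -1.0]] t 9.8
px [312.5 244.7] [196.7 209.2] xy [0.4479 0.2381] bbox mid [0.451  0.2379] size [0.0807 0.079 ]
```

```bash
python3 -m handwheel '{"xyz":[[0,0,-0.0007],[0,0,-0.0014],[0,0,-0.0014],[0,0,-0.0014],[0,0,-0.0014],[0,0,-0.0014],[0,0,-0.006],[0,0,-0.015],[0,0,-0.03],[0,0,-0.06],[0,0,-0.1],[0,0,-0.14],[0,0,-0.18],[0,0,-0.21],[0,0,-0.216],[0,0,-0.216],[0,0,-0.216]],"rot":[[0,0,0],[0,0,0],[0,0,0],[0,0,0],[0,0,0],[0,0,0],[0,0,0],[0,0,0],[0,0,0],[0,0,0],[0,0,0],[0,0,0],[0,0,0],[0,0,0],[0,0,0],[0,0,0],[0,0,0]],"fingers":[0.055,0.056,0.062,0.07,0.078,0.085,0.085,0.085,0.085,0.085,0.085,0.085,0.085,0.085,0.085,0.085,0.085]}'
python3 -c "
from h import *
look('w_p1',.040,[.465,.238])"
python3 -m handwheel '{"xyz":[[-0.003,-0.03,0],[-0.006,-0.07,0],[-0.009,-0.11,0],[-0.012,-0.15,0],[-0.015,-0.19,0],[-0.018,-0.218,0],[-0.018,-0.218,0],[-0.018,-0.218,0],[-0.018,-0.218,0]],"rot":[[0,0,0],[0,0,0],[0,0,0],[0,0,0],[0,0,0],[0,0,0],[0,0,0],[0,0,0],[0,0,0]],"fingers":[0.085,0.085,0.085,0.085,0.085,0.085,0.085,0.085,0.085]}'
python3 -c "
from h import *
look('w_mid',.024,[.483,.020])
a=cv2.imread('pics/w_p1.png')[80:380,120:520];b=cv2.imread('pics/w_mid.png')[80:380,120:520]
cv2.imwrite('pics/pm.png',np.hstack([a,b]))"
```

```text
t: 11.55
tcp_pos: [0.4642, 0.238, 0.2524]
ee_rot: [-0.001, -0.0, 1.0, -0.0]
wrist_force: [0.2, 0.6, -0.8]
width: 0.0848
grasp_force: 0.0
tcp [0.4642 0.238  0.2524] rot [[-1.0, -0.0, -0.001], [-0.0, 1.0, -0.001], [0.001, -0.001, -1.0]] t 11.55
px [313.3 168.8] [89.1 90.9] xy [0.4564 0.2381] bbox mid [0.4571 0.2378] size [0.0887 0.0896]
t: 12.5
tcp_pos: [0.4825, 0.0209, 0.2527]
ee_rot: [-0.001, -0.0, 1.0, 0.0]
wrist_force: [-1.0, -0.6, 0.8]
width: 0.0851
grasp_force: 0.0
tcp [0.4825 0.0209 0.2527] rot [[-1.0, -0.001, -0.001], [-0.001, 1.0, 0.0], [0.001, 0.0, -1.0]] t 12.5
px [309.7 172.4] [55.6 56.6] xy [0.4815 0.0174] bbox mid [0.4816 0.0166] size [0.0574 0.0587]
```

View pics/pm.png

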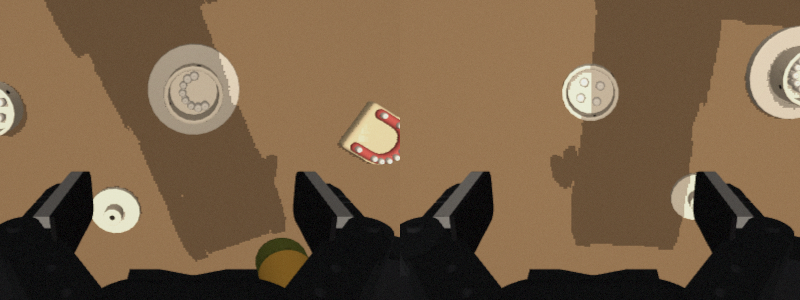

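```bash
python3 -m handwheel '{"xyz":[[-0.001,-0.001,0.03],[-0.002,-0.003,0.07],[-0.002,-0.003,0.11],[-0.002,-0.003,0.15],[-0.002,-0.003,0.18],[-0.002,-0.003,0.2],[-0.002,-0.003,0.215],[-0.002,-0.003,0.224],[-0.002,-0.003,0.2265],[-0.002,-0.003,0.2265],[-0.002,-0.003,0.2265],[-0.002,-0.003,0.2265],[-0.002,-0.003,0.2265],[-0.002,-0.003,0.2265],[-0.002,-0.003,0.2265],[-0.002,-0.003,0.2265],[-0.002,-0.003,0.2265],[-0.002,-0.003,0.2265]],"rot":[[0,0,0],[0,0,0],[0,0,0],[0,0,0],[0,0,0],[0,0,0],[0,0,0],[0,0,0],[0,0,0],[0,0,0],[0,0,0],[0,0,0],[0,0,0],[0,0,0],[0,0,0],[0,0,0],[0,0,0],[0,0,0]],"fingers":[0.085,0.085,0.085,0.085,0.085,0.085,0.085,0.085,0.085,0.085,0.08,0.075,0.07,0.065,0.06,0.057,0.055,0.055]}'
python3 -c "
from h import *
s=bot.get_state()
look('w_grasp2',.024,s['tcp_pos'][:2])"
```

```text
t: 14.35
tcp_pos: [0.485, 0.0172, 0.0277]
ee_rot: [0.0, 0.0, 1.0, -0.0]
wrist_force: [-4.7, -0.8, 15.6]
width: 0.0579
grasp_force: 60.3
tcp [0.485  0.0172 0.0277] rot [[-1.0, 0.0, 0.0], [0.0, 1.0, -0.0], [-0.0, -0.0, -1.0]] t 14.35
px [312.3 268.5] [133.5 145.1] xy [0.4807 0.0169] bbox mid [0.4821 0.0168] size [0.0588 0.0585]
```

View pics/w_grasp2.png

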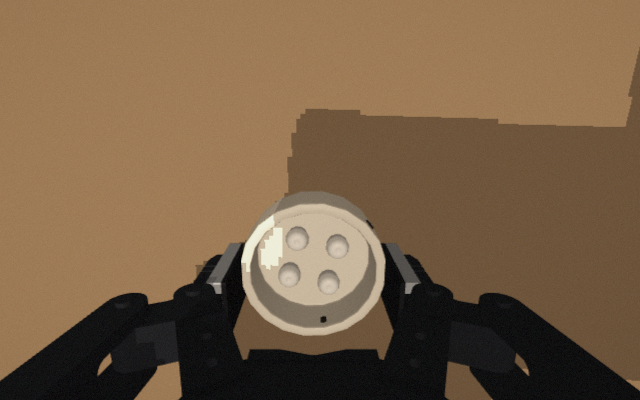

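```bash
python3 -m handwheel '{"xyz":[[0,0,-0.005],[0,0,-0.015],[0,0,-0.03],[0,0,-0.05],[0,0,-0.07],[0,0,-0.09],[0.001,0.006,-0.105],[0.002,0.02,-0.115],[0.004,0.045,-0.12],[0.007,0.075,-0.12],[0.01,0.11,-0.12],[0.013,0.145,-0.12],[0.016,0.175,-0.12],[0.018,0.2,-0.12],[0.019,0.214,-0.12],[0.019,0.22,-0.12],[0.019,0.22,-0.12],[0.019,0.22,-0.12],[0.019,0.22,-0.12],[0.019,0.22,-0.12]],"rot":[[0,0,0],[0,0,0],[0,0,0],[0,0,0],[0,0,0],[0,0,0],[0,0,0],[0,0,0],[0,0,0],[0,0,0],[0,0,0],[0,0,0],[0,0,0],[0,0,0],[0,0,0],[0,0,0],[0,0,0],[0,0,0],[0,0,0],[0,0,0]],"fingers":[0.055,0.055,0.055,0.055,0.055,0.055,0.055,0.055,0.055,0.055,0.055,0.055,0.055,0.055,0.055,0.055,0.055,0.055,0.055,0.055]}'
python3 -m handwheel '{"xyz":[[0,0,0.005],[0,0,0.015],[0,0,0.03],[0,0,0.045],[0,0,0.058],[0,0,0.066],[0,0,0.07],[0,0,0.07],[0,0,0.07]],"rot":[[0,0,0],[0,0,0],[0,0,0],[0,0,0],[0,0,0],[0,0,0],[0,0,0],[0,0,0],[0,0,0]],"fingers":[0.055,0.055,0.055,0.055,0.055,0.055,0.055,0.055,0.055]}'
python3 -c "
from h import *
s=bot.get_state()
look('w_car2',s['tcp_pos'][2]-.0037,s['tcp_pos'][:2])"
```

```text
t: 16.4
tcp_pos: [0.4659, 0.2366, 0.1468]
ee_rot: [-0.0, 0.0, 1.0, -0.0]
wrist_force: [0.2, -0.0, -0.8]
width: 0.058
grasp_force: 64.2
t: 17.3
tcp_pos: [0.466, 0.2374, 0.0772]
ee_rot: [0.0, -0.0, 1.0, 0.0]
wrist_force: [0.5, 0.0, -1.3]
width: 0.0572
grasp_force: 64.2
tcp [0.466  0.2374 0.0772] rot [[-1.0, -0.0, 0.001], [-0.0, 1.0, 0.0], [-0.001, 0.0, -1.0]] t 17.3
px [313.3 234. ] [173.4 200.9] xy [0.4468 0.2374] bbox mid [0.4499 0.2374] size [0.0843 0.0676]
```

View pics/w_car2.png

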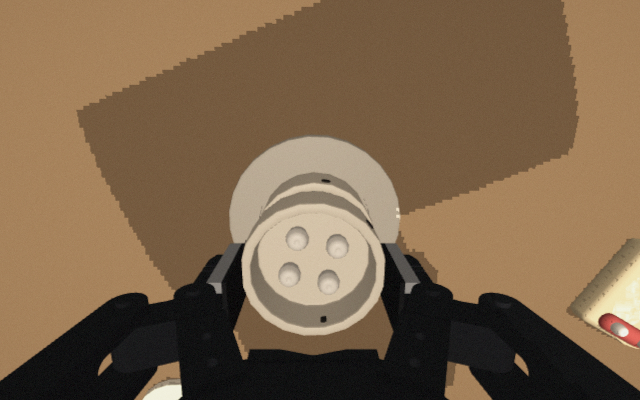

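```bash
python3 -m handwheel '{"xyz":[[0.0005,0,0.003],[0.0008,0.0005,0.006],[0.0008,0.0005,0.008],[0.0008,0.0005,0.0095],[0.0008,0.0005,0.0105],[0.0008,0.0005,0.011],[0.0008,0.0005,0.0115],[0.0008,0.0005,0.0115]],"rot":[[0,0,0],[0,0,0],[0,0,0],[0,0,0],[0,0,0],[0,0,0],[0,0,0],[0,0,0]],"fingers":[0.055,0.055,0.055,0.055,0.055,0.055,0.055,0.055]}'
python3 -m handwheel '{"xyz":[[0,0,0.0005],[0,0,0.001],[0,0,0.0013],[0,0,0.0013]],"rot":[[0,0,0],[0,0,0],[0,0,0],[0,0,0]],"fingers":[0.055,0.055,0.055,0.055]}'
```

```text
t: 18.15
tcp_pos: [0.465, 0.2377, 0.0653]
ee_rot: [0.0, -0.0, 1.0, 0.0]
wrist_force: [0.5, -0.7, -0.8]
width: 0.0571
grasp_force: 64.2
t: 18.55
tcp_pos: [0.4651, 0.2378, 0.0648]
ee_rot: [0.0, -0.0, 1.0, 0.0]
wrist_force: [-3.2, -1.1, 10.6]
width: 0.0574
grasp_force: 65.4
```

```bash
python3 -m handwheel '{"xyz":[[0,0,-0.0007],[0,0,-0.0007],[0,0,-0.0007],[0,0,-0.0007],[0,0,-0.0007],[0,0,-0.0007],[0,0,-0.006],[0,0,-0.015],[0,0,-0.03],[0,0,-0.06],[0,0,-0.1],[0,0,-0.14],[0,0,-0.175],[0,0,-0.19],[0,0,-0.19],[0,0,-0.19],[0,0,-0.19]],"rot":[[0,0,0],[0,0,0],[0,0,0],[0,0,0],[0,0,0],[0,0,0],[0,0,0],[0,0,0],[0,0,0],[0,0,0],[0,0,0],[0,0,0],[0,0,0],[0,0,0],[0,0,0],[0,0,0],[0,0,0]],"fingers":[0.055,0.056,0.062,0.07,0.078,0.085,0.085,0.085,0.085,0.085,0.085,0.085,0.085,0.085,0.085,0.085,0.085]}'
python3 -c "
from h import *
look('w_p2',.061,[.465,.238])"
python3 -m handwheel '{"xyz":[[0.001,-0.03,0],[0.002,-0.07,0],[0.003,-0.11,0],[0.003,-0.15,0],[0.003,-0.19,0],[0.003,-0.23,0],[0.003,-0.27,0],[0.003,-0.31,0],[0.003,-0.35,0],[0.003,-0.39,0],[0.003,-0.43,0],[0.003,-0.46,0],[0.003,-0.468,0],[0.003,-0.468,0],[0.003,-0.468,0],[0.003,-0.468,0]],"rot":[[0,0,0],[0,0,0],[0,0,0],[0,0,0],[0,0,0],[0,0,0],[0,0,0],[0,0,0],[0,0,0],[0,0,0],[0,0,0],[0,0,0],[0,0,0],[0,0,0],[0,0,0],[0,0,0]],"fingers":[0.085,0.085,0.085,0.085,0.085,0.085,0.085,0.085,0.085,0.085,0.085,0.085,0.085,0.085,0.085,0.085]}'
python3 -c "
from h import *
look('w_sh',.017,[.462,-.230])
a=cv2.imread('pics/w_p2.png')[80:380,120:520];b=cv2.imread('pics/w_sh.png')[80:380,120:520]
cv2.imwrite('pics/ps.png',np.hstack([a,b]));print(bot.get_state()['q'].round(2))"
```

```text
t: 20.25
tcp_pos: [0.4644, 0.2375, 0.2528]
ee_rot: [-0.001, -0.0, 1.0, -0.0]
wrist_force: [0.1, -0.7, -0.3]
width: 0.0854
grasp_force: 0.0
tcp [0.4644 0.2375 0.2528] rot [[-1.0, -0.0, -0.002], [-0.0, 1.0, -0.001], [0.002, -0.001, -1.0]] t 20.25
px [313.9 168.7] [89.1 90.7] xy [0.4527 0.2381] bbox mid [0.4535 0.2372] size [0.0832 0.0843]
t: 21.9
tcp_pos: [0.4621, -0.2291, 0.2538]
ee_rot: [-0.0, -0.001, 1.0, 0.0]
wrist_force: [-0.2, 0.8, 0.2]
width: 0.085
grasp_force: 0.0
tcp [ 0.4621 -0.2291  0.2538] rot [[-1.0, -0.001, -0.0], [-0.001, 1.0, 0.0], [0.0, 0.0, -1.0]] t 21.9
px [311.6 170.2] [55.3 55.5] xy [ 0.4604 -0.2306] bbox mid [ 0.4608 -0.2313] size [0.0586 0.0579]
[-0.55  0.29  1.74  0.    1.12 -2.12]
```

View pics/ps.png

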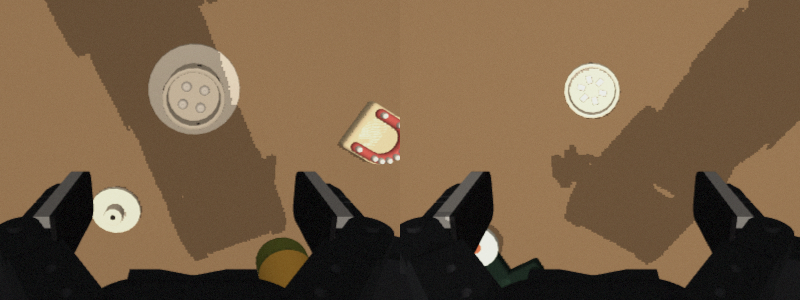

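```bash
python3 -m handwheel '{"xyz":[[-0.001,-0.001,0.03],[-0.0015,-0.001,0.07],[-0.0015,-0.001,0.11],[-0.0015,-0.001,0.15],[-0.0015,-0.001,0.18],[-0.0015,-0.001,0.2],[-0.0015,-0.001,0.215],[-0.0015,-0.001,0.225],[-0.0015,-0.001,0.23],[-0.0015,-0.001,0.231],[-0.0015,-0.001,0.231],[-0.0015,-0.001,0.231],[-0.0015,-0.001,0.231],[-0.0015,-0.001,0.231],[-0.0015,-0.001,0.231],[-0.0015,-0.001,0.231],[-0.0015,-0.001,0.231],[-0.0015,-0.001,0.231]],"rot":[[0,0,0],[0,0,0],[0,0,0],[0,0,0],[0,0,0],[0,0,0],[0,0,0],[0,0,0],[0,0,0],[0,0,0],[0,0,0],[0,0,0],[0,0,0],[0,0,0],[0,0,0],[0,0,0],[0,0,0],[0,0,0]],"fingers":[0.085,0.085,0.085,0.085,0.085,0.085,0.085,0.085,0.085,0.085,0.08,0.075,0.07,0.065,0.06,0.057,0.055,0.055]}'
python3 -c "
from h import *
s=bot.get_state()
look('w_grasp3',.017,s['tcp_pos'][:2])"
```

```text
t: 23.75
tcp_pos: [0.4637, -0.2314, 0.024]
ee_rot: [0.0, -0.0, 1.0, -0.0]
wrist_force: [-4.3, 2.4, 15.5]
width: 0.0583
grasp_force: 60.4
tcp [ 0.4637 -0.2314  0.024 ] rot [[-1.0, -0.0, 0.0], [-0.0, 1.0, -0.0], [-0.0, -0.0, -1.0]] t 23.75
px [312.7 265.3] [130.5 141.2] xy [ 0.4596 -0.2315] bbox mid [ 0.4612 -0.2318] size [0.0592 0.058 ]
```

View pics/w_grasp3.png

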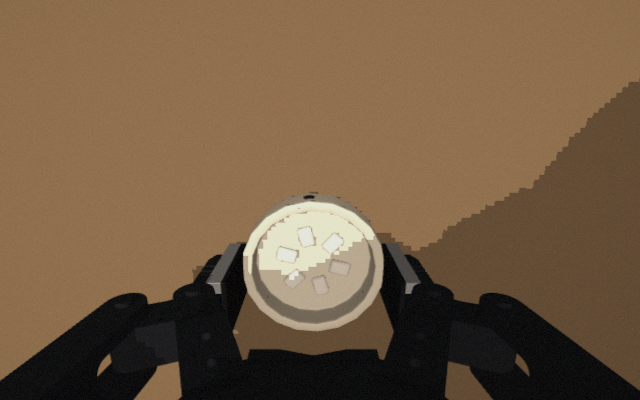

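```bash
python3 -m handwheel '{"xyz":[[0,0,-0.005],[0,0,-0.015],[0,0,-0.03],[0,0,-0.05],[0,0,-0.07],[0,0,-0.09],[0,0.006,-0.105],[0,0.02,-0.115],[0,0.045,-0.12],[0,0.075,-0.12],[0,0.11,-0.12],[0,0.15,-0.12],[0,0.19,-0.12],[0,0.23,-0.12],[0,0.27,-0.12],[0,0.31,-0.12],[0,0.345,-0.12],[0,0.375,-0.12],[0,0.4,-0.12],[0,0.415,-0.12]],"rot":[[0,0,0],[0,0,0],[0,0,0],[0,0,0],[0,0,0],[0,0,0],[0,0,0],[0,0,0],[0,0,0],[0,0,0],[0,0,0],[0,0,0],[0,0,0],[0,0,0],[0,0,0],[0,0,0],[0,0,0],[0,0,0],[0,0,0],[0,0,0]],"fingers":[0.055,0.055,0.055,0.055,0.055,0.055,0.055,0.055,0.055,0.055,0.055,0.055,0.055,0.055,0.055,0.055,0.055,0.055,0.055,0.055]}'
python3 -m handwheel '{"xyz":[[0,0.015,0],[0,0.03,0],[0,0.043,0],[-0.001,0.05,0],[-0.001,0.053,0],[-0.001,0.053,0],[-0.001,0.053,0.005],[-0.001,0.053,0.015],[-0.001,0.053,0.028],[-0.001,0.053,0.038],[-0.001,0.053,0.045],[-0.001,0.053,0.049],[-0.001,0.053,0.05],[-0.001,0.053,0.05],[-0.001,0.053,0.05]],"rot":[[0,0,0],[0,0,0],[0,0,0],[0,0,0],[0,0,0],[0,0,0],[0,0,0],[0,0,0],[0,0,0],[0,0,0],[0,0,0],[0,0,0],[0,0,0],[0,0,0],[0,0,0]],"fingers":[0.055,0.055,0.055,0.055,0.055,0.055,0.055,0.055,0.055,0.055,0.055,0.055,0.055,0.055,0.055]}'
python3 -c "
from h import *
s=bot.get_state()
look('w_car3',s['tcp_pos'][2]-.007,s['tcp_pos'][:2])"
```

```text
t: 25.8
tcp_pos: [0.4624, 0.1859, 0.1429]
ee_rot: [-0.0, -0.001, 1.0, -0.0]
wrist_force: [-0.9, -0.6, -0.5]
width: 0.0579
grasp_force: 65.1
t: 27.3
tcp_pos: [0.4647, 0.2369, 0.0933]
ee_rot: [0.0, -0.0, 1.0, 0.0]
wrist_force: [-0.9, 0.2, -0.2]
width: 0.0576
grasp_force: 65.1
tcp [0.4647 0.2369 0.0933] rot [[-1.0, -0.0, 0.001], [-0.0, 1.0, 0.0], [-0.001, 0.0, -1.0]] t 27.3
px [314.2 232.2] [164.2 196.9] xy [0.446  0.2373] bbox mid [0.4493 0.2373] size [0.0847 0.0661]
```

View pics/w_car3.png

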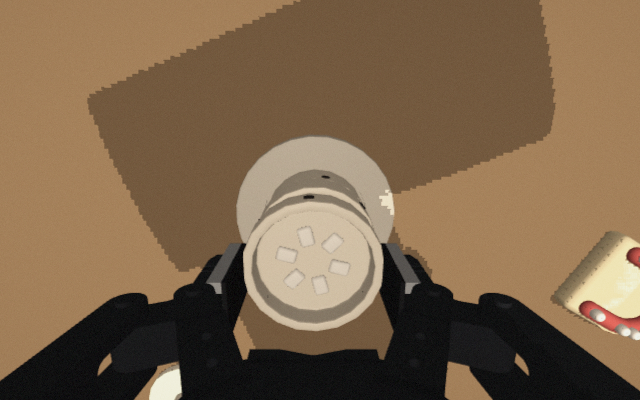

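Aligned above the stack (tray at 313,260; middle's rim just above it). Contact is expected at TCP z ≈ 0.082.

```bash
python3 -m handwheel '{"xyz":[[0,0.0003,0.003],[0,0.0007,0.006],[0,0.0007,0.008],[0,0.0007,0.0095],[0,0.0007,0.0103],[0,0.0007,0.0107],[0,0.0007,0.0107]],"rot":[[0,0,0],[0,0,0],[0,0,0],[0,0,0],[0,0,0],[0,0,0],[0,0,0]],"fingers":[0.055,0.055,0.055,0.055,0.055,0.055,0.055]}'
python3 -m handwheel '{"xyz":[[0,0,0.0005],[0,0,0.001],[0,0,0.0013],[0,0,0.0013]],"rot":[[0,0,0],[0,0,0],[0,0,0],[0,0,0]],"fingers":[0.055,0.055,0.055,0.055]}'
```

```text
t: 28.05
tcp_pos: [0.4645, 0.2374, 0.0823]
ee_rot: [0.0, -0.0, 1.0, 0.0]
wrist_force: [0.6, 0.0, -0.4]
width: 0.058
grasp_force: 65.1
t: 28.45
tcp_pos: [0.4646, 0.2375, 0.0821]
ee_rot: [0.0, -0.0, 1.0, 0.0]
wrist_force: [-5.1, -2.9, 16.4]
width: 0.0575
grasp_force: 66.3
```

```bash
python3 -m handwheel '{"xyz":[[0,0,-0.001],[0,0,-0.001],[0,0,-0.001],[0,0,-0.001],[0,0,-0.001],[0,0,-0.001],[0,0,-0.006],[0,0,-0.015],[0,0,-0.03],[0,0,-0.06],[0,0,-0.1],[0,0,-0.14],[0,0,-0.165],[0,0,-0.172],[0,0,-0.172],[0,0,-0.172],[0,0,-0.172]],"rot":[[0,0,0],[0,0,0],[0,0,0],[0,0,0],[0,0,0],[0,0,0],[0,0,0],[0,0,0],[0,0,0],[0,0,0],[0,0,0],[0,0,0],[0,0,0],[0,0,0],[0,0,0],[0,0,0],[0,0,0]],"fingers":[0.055,0.056,0.062,0.07,0.078,0.085,0.085,0.085,0.085,0.085,0.085,0.085,0.085,0.085,0.085,0.085,0.085]}'
python3 -c "
from h import *
look('w_p3',.075,[.465,.238])"
python3 -m handwheel '{"xyz":[[-0.02,-0.015,0],[-0.05,-0.035,0],[-0.08,-0.055,0],[-0.11,-0.075,0],[-0.135,-0.09,0],[-0.1465,-0.0965,0],[-0.1465,-0.0965,0],[-0.1465,-0.0965,0],[-0.1465,-0.0965,0]],"rot":[[0,0,0],[0,0,0],[0,0,0],[0,0,0],[0,0,0],[0,0,0],[0,0,0],[0,0,0],[0,0,0]],"fingers":[0.085,0.085,0.085,0.085,0.085,0.085,0.085,0.085,0.085]}'
python3 -c "
from h import *
look('w_lid',.009,[.611,.141])
a=cv2.imread('pics/w_p3.png')[80:380,120:520];b=cv2.imread('pics/w_lid.png')[80:380,120:520]
cv2.imwrite('pics/pl.png',np.hstack([a,b]))"
```

```text
t: 30.15
tcp_pos: [0.464, 0.2372, 0.2516]
ee_rot: [-0.001, -0.0, 1.0, -0.0]
wrist_force: [-0.3, 0.9, 0.3]
width: 0.085
grasp_force: 0.0
tcp [0.464  0.2372 0.2516] rot [[-1.0, -0.0, -0.002], [-0.0, 1.0, -0.001], [0.002, -0.001, -1.0]] t 30.15
px [314.1 169.4] [89.4 91. ] xy [0.4501 0.238 ] bbox mid [0.4511 0.2379] size [0.0793 0.0803]
t: 31.1
tcp_pos: [0.6101, 0.1418, 0.253]
ee_rot: [-0.0, -0.001, 1.0, 0.0]
wrist_force: [-0.1, -0.4, -0.3]
width: 0.085
grasp_force: 0.0
tcp [0.6101 0.1418 0.253 ] rot [[-1.0, -0.001, -0.001], [-0.001, 1.0, 0.0], [0.001, 0.0, -1.0]] t 31.1
px [314.4 170.6] [53.4 54.2] xy [0.61   0.1433] bbox mid [0.61   0.1428] size [0.0575 0.0591]
```

View pics/pl.png

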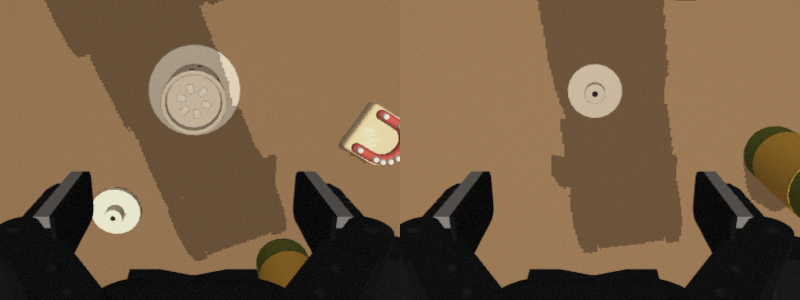

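```bash
python3 -m handwheel '{"xyz":[[-0.001,0.001,0.03],[-0.002,0.001,0.07],[-0.002,0.001,0.11],[-0.002,0.001,0.15],[-0.002,0.001,0.18],[-0.002,0.001,0.2],[-0.002,0.001,0.214],[-0.002,0.001,0.22],[-0.002,0.001,0.221],[-0.002,0.001,0.221],[-0.002,0.001,0.221],[-0.002,0.001,0.221],[-0.002,0.001,0.221],[-0.002,0.001,0.221],[-0.002,0.001,0.221],[-0.002,0.001,0.221],[-0.002,0.001,0.221],[-0.002,0.001,0.221],[-0.002,0.001,0.221],[-0.002,0.001,0.221]],"rot":[[0,0,0],[0,0,0],[0,0,0],[0,0,0],[0,0,0],[0,0,0],[0,0,0],[0,0,0],[0,0,0],[0,0,0],[0,0,0],[0,0,0],[0,0,0],[0,0,0],[0,0,0],[0,0,0],[0,0,0],[0,0,0],[0,0,0],[0,0,0]],"fingers":[0.085,0.085,0.085,0.085,0.085,0.085,0.08,0.07,0.06,0.05,0.045,0.04,0.035,0.03,0.026,0.023,0.02,0.018,0.018,0.018]}'
python3 -c "
from h import *
s=bot.get_state()
look('w_grasp4',.009,s['tcp_pos'][:2])"
```

```text
t: 33.15
tcp_pos: [0.613, 0.1421, 0.0323]
ee_rot: [0.0, -0.0, 1.0, 0.0]
wrist_force: [-2.6, 0.5, 5.8]
width: 0.0196
grasp_force: 58.5
tcp [0.613  0.1421 0.0323] rot [[-1.0, -0.0, 0.0], [-0.0, 1.0, 0.0], [-0.0, 0.0, -1.0]] t 33.15
px [312.8 278.2] [64.  68.9] xy [0.6237 0.142 ] bbox mid [0.6242 0.1416] size [0.0356 0.0303]
px [312.6 249.3] [118.9 128.2] xy [0.609  0.1419] bbox mid [0.6103 0.1415] size [0.0589 0.059 ]
```

View pics/w_grasp4.png

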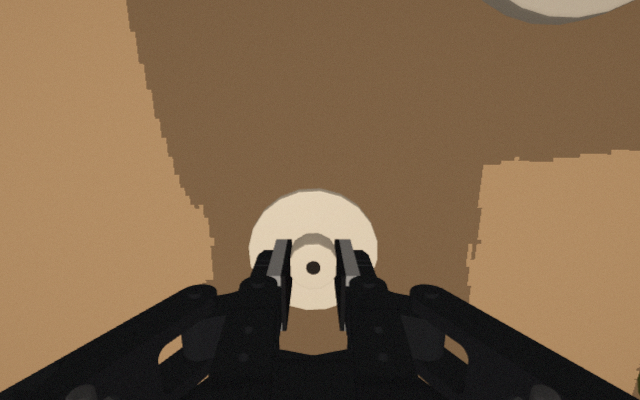

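```bash
python3 -m handwheel '{"xyz":[[0,0,-0.005],[0,0,-0.015],[0,0,-0.03],[0,0,-0.055],[0,0,-0.08],[0,0,-0.105],[0.002,0.001,-0.12],[0.01,0.006,-0.128],[0.025,0.016,-0.13],[0.045,0.029,-0.13],[0.068,0.044,-0.13],[0.09,0.058,-0.13],[0.11,0.071,-0.13],[0.127,0.082,-0.13],[0.14,0.091,-0.13],[0.1475,0.0955,-0.13],[0.1475,0.0955,-0.13],[0.1475,0.0955,-0.13],[0.1475,0.0955,-0.13]],"rot":[[0,0,0],[0,0,0],[0,0,0],[0,0,0],[0,0,0],[0,0,0],[0,0,0],[0,0,0],[0,0,0],[0,0,0],[0,0,0],[0,0,0],[0,0,0],[0,0,0],[0,0,0],[0,0,0],[0,0,0],[0,0,0],[0,0,0]],"fingers":[0.018,0.018,0.018,0.018,0.018,0.018,0.018,0.018,0.018,0.018,0.018,0.018,0.018,0.018,0.018,0.018,0.018,0.018,0.018]}'
python3 -m handwheel '{"xyz":[[0,0,0.006],[0,0,0.018],[0,0,0.03],[0,0,0.04],[0,0,0.046],[0,0,0.049],[0,0,0.049],[0,0,0.049]],"rot":[[0,0,0],[0,0,0],[0,0,0],[0,0,0],[0,0,0],[0,0,0],[0,0,0],[0,0,0]],"fingers":[0.018,0.018,0.018,0.018,0.018,0.018,0.018,0.018]}'
```

```text
t: 35.1
tcp_pos: [0.4661, 0.2371, 0.162]
ee_rot: [0.0, 0.0, 1.0, 0.0]
wrist_force: [-0.2, -0.6, -0.4]
width: 0.0191
grasp_force: 58.2
t: 35.9
tcp_pos: [0.4657, 0.2375, 0.1132]
ee_rot: [0.0, -0.0, 1.0, 0.0]
wrist_force: [0.1, 0.9, -1.0]
width: 0.0193
grasp_force: 58.2
```

```bash
python3 -m handwheel '{"xyz":[[0.0005,0,0.003],[0.0008,0,0.005],[0.0008,0,0.0065],[0.0008,0,0.0075],[0.0008,0,0.008],[0.0008,0,0.0083],[0.0008,0,0.0083]],"rot":[[0,0,0],[0,0,0],[0,0,0],[0,0,0],[0,0,0],[0,0,0],[0,0,0]],"fingers":[0.018,0.018,0.018,0.018,0.018,0.018,0.018]}'
python3 -m handwheel '{"xyz":[[0,0,0.0005],[0,0,0.001],[0,0,0.0013],[0,0,0.0013]],"rot":[[0,0,0],[0,0,0],[0,0,0],[0,0,0]],"fingers":[0.018,0.018,0.018,0.018]}'
```

```text
t: 36.6
tcp_pos: [0.4647, 0.2374, 0.1047]
ee_rot: [-0.0, -0.0, 1.0, 0.0]
wrist_force: [0.2, -0.2, -1.4]
width: 0.0189
grasp_force: 58.2
t: 37.0
tcp_pos: [0.4648, 0.2375, 0.1043]
ee_rot: [0.0, -0.0, 1.0, 0.0]
wrist_force: [-3.4, -1.3, 11.3]
width: 0.0192
grasp_force: 59.2
```

```bash
python3 -m handwheel '{"xyz":[[0,0,-0.0008],[0,0,-0.0008],[0,0,-0.0008],[0,0,-0.0008],[0,0,-0.0008],[0,0,-0.0008],[0,0,-0.0008],[0,0,-0.004],[0,0,-0.012],[0,0,-0.03],[0,0,-0.06],[0,0,-0.1],[0,0,-0.14],[0,0,-0.15],[0,0,-0.15],[0,0,-0.15]],"rot":[[0,0,0],[0,0,0],[0,0,0],[0,0,0],[0,0,0],[0,0,0],[0,0,0],[0,0,0],[0,0,0],[0,0,0],[0,0,0],[0,0,0],[0,0,0],[0,0,0],[0,0,0],[0,0,0]],"fingers":[0.019,0.022,0.028,0.036,0.045,0.055,0.06,0.06,0.06,0.06,0.06,0.06,0.06,0.06,0.06,0.06]}'
python3 -c "
from h import *
a=bot.get_image('side')[100:300,140:440];b=bot.get_image('wrist')
cv2.imwrite('pics/fin.png',np.hstack([cv2.resize(a,(400,267)),cv2.resize(b,(400,267))]))"
```

```text
t: 38.6
tcp_pos: [0.4642, 0.2372, 0.2525]
ee_rot: [-0.001, -0.0, 1.0, -0.0]
wrist_force: [-0.5, -0.1, 0.1]
width: 0.0599
grasp_force: 0.0
```

View pics/fin.png

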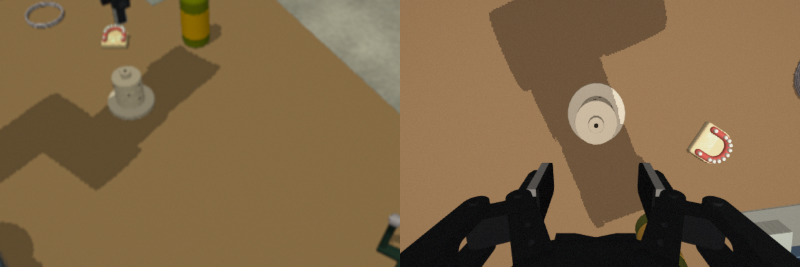

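The side view shows the full stack upright on the plate, with the lid level on top. The wrist view shows it centred, and the gripper is clear of it.

```bash
python3 -c "
from rig import bot
print(bot.job_done())"
```

```text
the job is handed in; nothing more can be done
None
```

The sintering load is stacked on the base plate as asked (deep, middle, shallow, lid). Each piece met the one below within 0.1 mm of its fully seated height, and the job was handed in at about 39 s.

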